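# Top up the test-cassette dispenser and hold one out

## Task

Top up the rapid-test cassette dispenser: lay the two loose cassettes, one after the other, flat on the cassette that is already inside, so that all three make one square pile between the guides. Then take the upright pull tab and draw the spring-return slide out until its front edge is level with the mark lines on the two side rails (not past them, or the next cassette drops in behind the slide), so that the oldest cassette, the lowest one, comes out from under the pile on the slide; finish while still holding the tab there, because the slide springs shut when it is let go. Leave everything else on the desk where it is.

Things in the scene. Friction and masses are not known exactly. Their poses are not given: they have to be found in the camera images.
- dispenser: Cassette dispenser fixed to the desk, grey base, white guides: 126 (x) by 96 (y) by 48 mm high, pull tab in front not counted. Origin: on the desk under the pile's centre; -x is its front, the way the slide is pulled (at yaw 0 towards the robot). Side rails, 16 mm high at y = +-41 to 46 mm, run forward to x = -61 mm. A housing 24 mm high crosses the back at x = 48 to 64 mm.
- pile_center (a point): Centre of the place of the second cassette, 22 mm above the desk; axes as the dispenser. Cassettes lie with their length along y, undersides 11.5 (old one), 18.5 and 25.5 mm above the desk. Two guides at the y ends leave 27 (x) by 74 mm (y); they stand straight from 21 to 41 mm height, flared above to 48 mm. Front and back are open over the middle 52 mm of y, for the fingers.
- cassette_a_center (a point): Centre of one loose test cassette, a flat rigid white plastic piece 24 (x) by 70 (y) by 7 mm (z), 14 g, lying flat on the desk, window side up. x along its width (grip it across this), y along its length, z up. Either way round is right.
- cassette_b_center (a point): Centre of the other loose test cassette, the same as the first. Which of the two goes in first is free.
- cassette_old_center (a point): Centre of the cassette that is already in the dispenser, the same as the loose ones, lying in the tray of the slide, 15 mm above the desk; its x and y axes are those of the dispenser.
- pull_tab (a point): Grip point of the black upright pull tab on the slide, 36 mm above the desk. The tab is 10 (x) by 24 mm (y), from 8.5 to 48.5 mm height, 80 mm in front of the pile's centre when shut, free all round but for the flat tongue (22 mm wide, top at 11.5 mm) that joins its foot to the slide. Axes as the dispenser.
- slide_edge (a point): Middle of the front edge of the slide's metal tray, 13.5 mm above the desk. It must come level (same x in the dispenser's frame) with the mark. Axes as the dispenser.
- mark (a point): Point midway between the two dark mark lines on the side rails of the dispenser, 34 mm in front of where the slide's front edge is when shut. It does not move.
- slide (a joint): How far the slide is drawn out of the dispenser, in m: 0 shut, 0.034 at the mark, 0.052 at the far stop. A spring pulls it shut with about 5 N when shut and 7 N at the mark; it does not stay out by itself.
- sample_cup: Bystander: clear sample cup with tubes, 49 mm wide and 66 mm high, on the blue drape left of the dispenser. Origin under its centre.
- clipboard: Bystander: clipboard with record sheet, 318 by 228 by 14 mm, right of the dispenser. Origin under its centre.
- saline_ampoule: Bystander: small clear ampoule, 18 by 21 by 61 mm, on the blue drape behind the work. Origin under its centre.
- syringe_used: Bystander: small syringe lying on the blue drape at the left, 22 by 85 by 12 mm. Origin under its centre.

How it is judged:
By the outcome, as a careful person would: the job done as asked, in the order asked, and still so for the second after the job is handed in, while the arm keeps its last pose, push and grip.
It also fails if it takes over 69 s, if anything falls off the work surface, if the arm or the gripper's body presses on something with over 40 N, if the wrist force passes 120 N, or if a joint passes its speed limit or range.

## Robot

A 6-joint arm with a two-finger parallel gripper is mounted at the origin on a cart in front of the work surface, level with it; the furniture and walls round the work are solid. World frame = base frame: x ahead of the robot, y to its left, z up, the work surface at z = 0. Lengths are in m, angles in degrees, forces in N, time in s.
With the tool pointing down it reaches from about 0.15 to 0.775 m from the base axis. Payload 6.1 kg.
Tool frame: the origin (TCP) lies midway between the tips of the shut fingers; the grasp point (between the pads) lies bot.grip_depth behind it (bot.grip_depth is the distance from the TCP to the grasp point, in m); z points along the fingers, y is the line along which they close (so a half turn about z gives the same grasp; the last joint's range is limited). The gripper opens to 85 mm and grips with 20 to 120 N. Pads are 22 mm wide; open, the fingers measure 114 mm over their backs; the gripper's body (76 mm by 85 mm) begins 54 mm behind the grasp point. The pads swing forward as they close: fully open they stand 13 mm farther back than shut.
Start: joints at [-77.235, 7.208, -2.269, 80.523, 0, 90], TCP at [0.116, -0.512, 0.231] pointing down, gripper open.
Joint ranges: [-155.77, 155.77], [-54.66, 111.73], [-72.52, 77.12], [-102.08, 115.82], [-83.92, 84.16], [-180, 180]. Speed limits (degrees/s): [136.94, 136.94, 172.46, 180, 180, 180].

## Interface

Orientations are given as [roll, pitch, yaw] about the fixed x, y, z axes, in that order (R = Rz(yaw) Ry(pitch) Rx(roll)).
In Python, from plant import bot gives the robot as it stands.
- The arm moves only by the shell command python3 -m inch 'ROWS' [FORCE]. ROWS is text: rows parted by semicolons, each of 7 numbers parted by spaces: the gripper's target within -1 to 1 (shut at 1, half-way at 0, fully open at -1), then the shift along the tool's x, y, z in m, then the turn, a rotation vector about the tool's x, y, z in rad. In form: fingers tx ty tz rx ry rz; .... A call has exactly 5 rows; each row is the pose to reach, as a shift and turn from the pose commanded when the call began, along the tool's axes at that moment; what a row does not reach only later rows make up. A row lasts 1/10 s, in which the tool goes at most 50 mm and 8.59 degrees, less where a joint would pass 70% of its speed; a pose out of reach is approached as far as the arm can. A call with a gripper value outside its range is refused whole. The fingers move at their own pace and stop on an object; FORCE is the grip in N (left out, the last holds). Time passes only in rows, so rows that repeat a pose let the fingers close, or fill a call up. It gives the time, the measured TCP pose, the force, the opening and the grip force at its end, in the units of the state.
- bot.observe(): the state, without advancing time (a new reading comes with each control period).
- bot.snapshot(name): name is "scene" or "top"; returns a dict with "image" (480x640x3 uint8, blue, green, red), "camera_matrix" (3x3 intrinsics, pixels), "cam_to_world" (4x4, takes a point from camera to world coordinates). Camera axes: x right, y up, looking along -z (the intrinsics and any distortion apply to the point x, -y, -z); pixel columns grow to the right and rows downward; lengths in m; the calibration is good to about 2 mm. A picture is of the moment at which its call begins. There is no depth.
- bot.hand_in(): hands the job in; it is judged then, once.
The state is a dict: "t": time; "joint_pos": joint angles; "dq": joint speeds; "joint_efforts": joint torques, N m; "eef_pos": TCP position; "tool_rot": TCP orientation; "contact_force": force on the tool from outside, world axes, zero at the start; "wrist_torque": the same for the moment, N m; "width": opening from 0.0 (shut) to 1.0 (fully open); "gripper_force": force on a finger pad.
Only numpy, scipy, OpenCV 4.12 (cv2) and the standard library are available. Lean on these libraries where they do the work, as an engineer would, in place of code of your own. Each camera call takes 0.05 s, during which the arm holds its last target. There are 200 camera calls.

## Working session

There is one attempt and no reset: what is moved stays moved. The work goes in short steps, Python scripts to look and compute and a shell command to move; the robot and the scene stay as the last step left them, time stands still between calls to the robot, and variables do not carry over. Pictures are saved under pics/ and viewed, at most 10 in all, crops included, and the job is handed in when it is done.

```bash
ls; mkdir -p pics; python3 - <<'E'
from plant import bot
import cv2,numpy as np
print(bot.grip_depth,bot.observe())
for n in("scene","top"):
    s=bot.snapshot(n);cv2.imwrite(f"pics/{n}0.png",s["image"]);print(n,s["camera_matrix"],s["cam_to_world"],[k for k in s])
E
```

```text
pics
0.0187 {'t': 0.0, 'joint_pos': array([-7.72357987e+01,  7.24021335e+00, -2.32647905e+00,  8.05242013e+01,
        9.54897363e-04,  9.00004177e+01]), 'dq': array([ 0.09608122, -0.00278024, -0.03287328,  0.0204075 ,  0.02955184,
        0.04001895]), 'joint_efforts': array([-1.55277943e-03, -4.35915005e+01,  3.52924204e+01,  1.73439895e-02,
       -9.98044834e-05, -1.00610302e-05]), 'eef_pos': array([ 0.11590651, -0.51162162,  0.23053756]), 'tool_rot': array([-1.79909106e+02, -9.54233445e-04,  1.27637820e+01]), 'contact_force': array([0.26881387, 0.03928781, 0.56759247]), 'wrist_torque': array([0.04732012, 0.01990349, 0.04808555]), 'gripper_force': 0.0, 'width': 0.9953885621762993}
scene [[489.445831     0.         317.08506228]
 [  0.         489.445831   238.50408425]
 [  0.           0.           1.        ]] [[-0.78632852  0.26817837 -0.55656789 -0.216599  ]
 [-0.61727166 -0.30348233  0.72586098  1.06411089]
 [ 0.02575169  0.91431878  0.40417572  0.62358087]
 [ 0.          0.          0.          1.        ]] ['image', 'camera_matrix', 'cam_to_world']
top [[433.29210022   0.         311.47055166]
 [  0.         433.29210022 240.15369723]
 [  0.           0.           1.        ]] [[-0.00862503  0.99516355 -0.09785249  0.45822044]
 [-0.99995378 -0.00816793  0.00507094  0.03168651]
 [ 0.00424716  0.09789171  0.99518801  1.11603023]
 [ 0.          0.          0.          1.        ]] ['image', 'camera_matrix', 'cam_to_world']
```

View pics/top0.png

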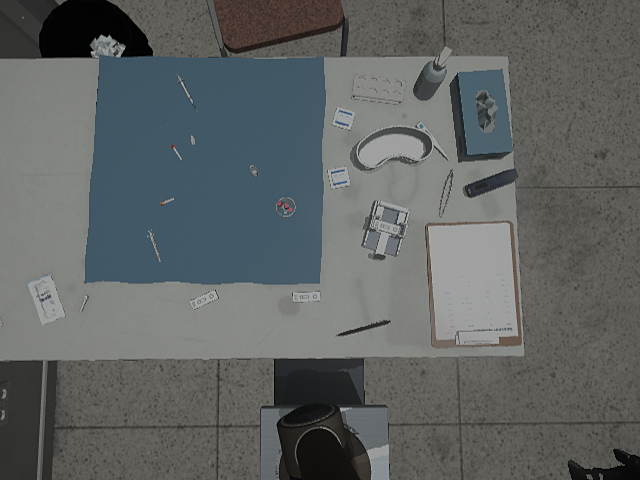

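View pics/scene0.png

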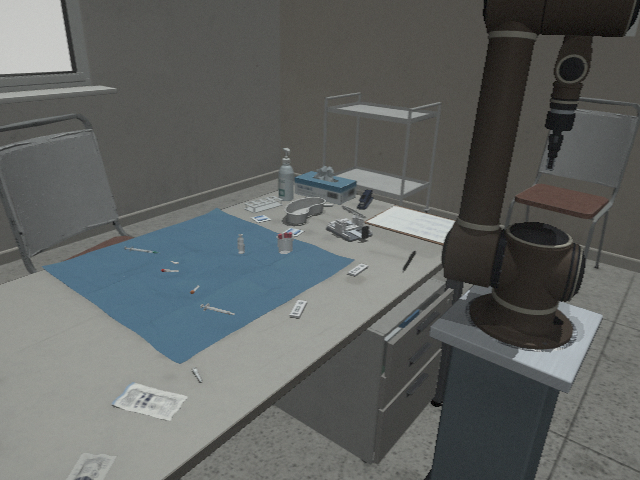

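The top view shows the loose cassettes at about (204,299) and (306,296). The dispenser is at (387,229) with its tab at (377,257). I'll enlarge these areas and measure the cassettes by segmentation.

```bash
cat > h.py <<'E'
import numpy as np,cv2
from plant import bot
def ray(s,uv,z):
    K,T=s["camera_matrix"],s["cam_to_world"]
    uv=np.atleast_2d(uv).astype(float)
    d=np.c_[(uv[:,0]-K[0,2])/K[0,0],-(uv[:,1]-K[1,2])/K[1,1],-np.ones(len(uv))]@T[:3,:3].T
    return T[:3,3]+d*((z-T[2,3])/d[:,2])[:,None]
def proj(s,P):
    K,T=s["camera_matrix"],s["cam_to_world"]
    p=(np.atleast_2d(P)-T[:3,3])@T[:3,:3]
    return np.c_[K[0,2]-K[0,0]*p[:,0]/p[:,2],K[1,2]+K[1,1]*p[:,1]/p[:,2]]
E
python3 - <<'E'
from h import *
s=bot.snapshot("top");im=s["image"]
sc=bot.snapshot("scene");i2=sc["image"]
def crop(i,x0,y0,w,h,k): return cv2.resize(i[y0:y0+h,x0:x0+w],None,fx=k,fy=k,interpolation=cv2.INTER_CUBIC)
A=crop(im,357,193,56,75,8)
B=np.vstack([crop(im,186,284,40,30,8),crop(im,288,281,40,30,8),np.zeros((120,320,3),np.uint8)])
cv2.imwrite("pics/z1.png",np.hstack([A,B]))
cv2.imwrite("pics/z2.png",crop(i2,318,205,60,45,12))
for x0,y0 in((186,284),(288,281)):
    c=im[y0:y0+30,x0:x0+40];g=cv2.resize(c.min(2),None,fx=8,fy=8,interpolation=cv2.INTER_CUBIC)
    print(g.min(),g.max(),np.median(g))
    m=(g>(np.median(g)+20)).astype(np.uint8)
    m=cv2.morphologyEx(m,cv2.MORPH_CLOSE,np.ones((25,25)))
    cs=max(cv2.findContours(m,0,2)[0],key=cv2.contourArea)[:,0]
    uv=(cs+.5)/8-.5+[x0,y0]
    r=cv2.minAreaRect(np.float32(ray(s,uv,.007)[:,:2]*1000));print(r)
E
```

```text
25 189 133.0
((418.8306579589844, 301.26800537109375), (24.126808166503906, 68.604248046875), 24.076396942138672)
35 189 133.0
((424.0289001464844, 41.15884780883789), (23.955791473388672, 68.37933349609375), 1.6475801467895508)
```

View pics/z1.png

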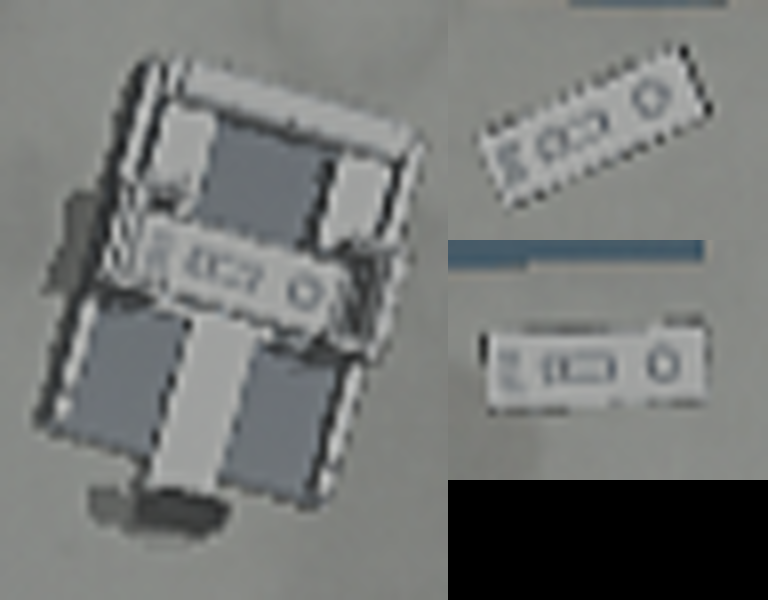

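View pics/z2.png

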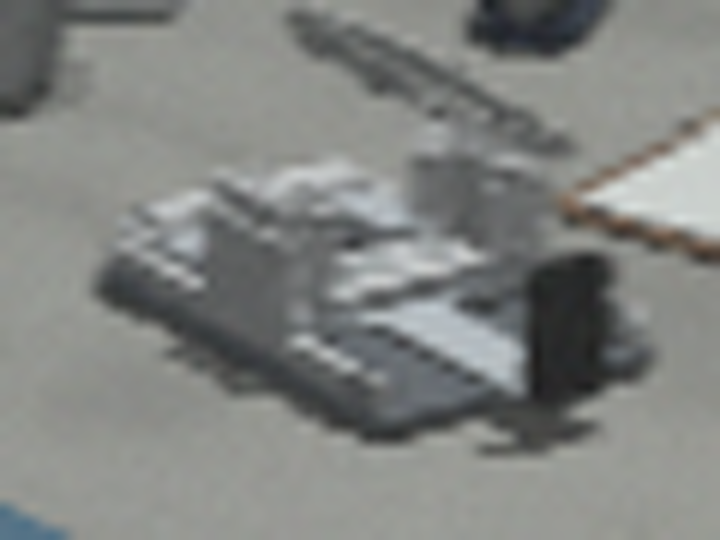

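The enlarged view shows the dispenser turned about -15°. The old cassette's window is at zoom (224,267) and its hole at (303,292). The tab is at the lower end, with a shadow to its left. I'll fit the dispenser pose from picked points in both cameras and check it with an overlay.

```bash
cat >> h.py <<'E'
def W(p,P):
    c,s_=np.cos(p[2]),np.sin(p[2]);P=np.atleast_2d(P)
    return np.c_[p[0]+c*P[:,0]-s_*P[:,1],p[1]+s_*P[:,0]+c*P[:,1],P[:,2]]
E
cat > fit.py <<'E'
from h import *
from scipy.optimize import least_squares
s=bot.snapshot("top");c=bot.snapshot("scene")
P=np.array([[64,-48,24],[64,48,24],[-62,48,8],[-62,-48,8],[0,0,18.5],[-61,43.5,16],[-61,-43.5,16]])/1e3
uv=(np.array([[425,140],[152,58],[38,428],[315,508],[238,271],[62,415],[325,487]])+.5)/8-.5+[357,193]
f=lambda p:(proj(s,W(p,P))-uv).ravel()
r=least_squares(f,[.59,-.13,-.27],loss="soft_l1");p=r.x
print(p[:2],np.degrees(p[2]),f(p).reshape(-1,2).round(1).tolist())
def box(x0,x1,y0,y1,z0,z1):
    v=np.array([[x,y,z] for x in(x0,x1) for y in(y0,y1) for z in(z0,z1)])/1e3
    return [(v[i],v[j]) for i in range(8) for j in range(i) if (v[i]!=v[j]).sum()==1]
E_=box(-12,12,-35,35,11.5,18.5)+box(48,64,-48,48,0,24)+box(-85,-75,-12,12,8.5,48.5)+box(-61,0,41,46,8,16)+box(-61,0,-46,-41,8,16)
def ov(s,x0,y0,w,h,k):
    i=cv2.resize(s["image"][y0:y0+h,x0:x0+w],None,fx=k,fy=k,interpolation=cv2.INTER_CUBIC)
    for a,b in E_:
        q=(proj(s,W(p,np.array([a,b])))-[x0,y0]+.5)*k-.5
        cv2.line(i,*[tuple(int(t) for t in e.round()) for e in q],(0,0,255),1)
    return i
A=ov(s,357,193,56,75,7);B=ov(c,320,208,56,75,7)
cv2.imwrite("pics/ov1.png",np.hstack([A,B]))
E
python3 fit.py
```

```text
[ 0.59769751 -0.16542834] -16.581017195196377 [[1.7, -1.8], [-0.4, -1.9], [-0.0, -0.4], [1.4, -0.1], [0.0, 0.8], [-0.9, 1.0], [-0.8, 1.5]]
```

View pics/ov1.png

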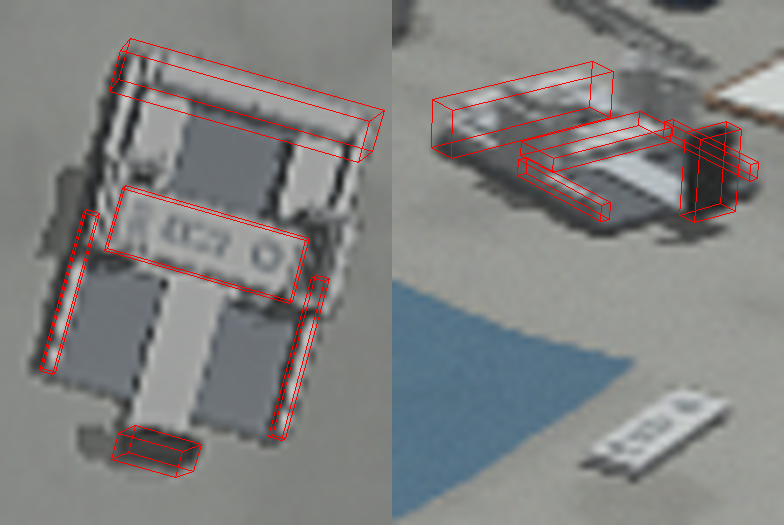

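```bash
python3 -m inch '-1 0 0 0 0 0 .15; -1 0 0 0 0 0 .3; -1 0 0 0 0 0 .44; -1 0 0 0 0 0 .58; -1 0 0 0 0 0 .72'
```

```text
t: 0.8
eef_pos: [0.116, -0.512, 0.2312]
tool_rot: [-180.0, 0.0, -28.8]
contact_force: [0.5, 0.6, 0.3]
width: 0.999
gripper_force: 0.0
```

The overlay fits to about 1 px, with the dispenser near (0.598, -0.165) at yaw -16.6°, so it will do for the approach. Next I go to cassette B.

```bash
python3 -m inch '0 0 -.05 0 0 0 0; 0 0 -.1 0 0 0 0; 0 .001 -.15 0 0 0 0; 0 .001 -.2 0 0 0 0; 0 .001 -.25 0 0 0 0' 30 >/dev/null
python3 -m inch '0 0 -.05 0 0 0 0; 0 0 -.1 0 0 0 0; 0 .001 -.15 0 0 0 0; 0 .001 -.2 0 0 0 0; 0 .001 -.25 0 0 0 0' >/dev/null
python3 -m inch '0 0 -.04 .03 0 0 .14; 0 0 -.08 .06 0 0 .28; 0 .001 -.12 .08 0 0 .42; 0 .001 -.133 .1 0 0 .56; 0 .001 -.133 .13 0 0 .70'
python3 -m inch '0 0 0 0 0 0 .14; 0 0 0 0 0 0 .28; 0 0 0 0 0 0 .339; 0 0 0 0 0 0 .339; 0 0 0 0 0 0 .339'
cat > go.py <<'E'
import sys
from h import *
# usage: x y z yaw -> tool-frame shift from current measured pose (tool down)
x,y,z,w=map(float,sys.argv[1:5]);o=bot.observe();e=o["eef_pos"];a=np.radians(o["tool_rot"][2])
dx,dy=x-e[0],y-e[1]
print("at",e.round(4),o["tool_rot"].round(2),"tx %.4f ty %.4f tz %.4f rz %.4f"%(dx*np.cos(a)+dy*np.sin(a),dx*np.sin(a)-dy*np.cos(a),e[2]-z,-((np.degrees(np.radians(w)-a)+180)%360-180)*np.pi/180))
E
python3 go.py .424 .0412 .0025 -88.35
```

```text
t: 2.3
eef_pos: [0.2247, -0.2014, 0.154]
tool_rot: [-171.7, 1.7, -50.0]
contact_force: [-0.2, -1.0, 0.0]
width: 0.498
gripper_force: 0.0
t: 2.8
eef_pos: [0.1546, -0.2313, 0.1545]
tool_rot: [-170.3, 4.4, -66.6]
contact_force: [0.5, -0.5, -0.0]
width: 0.498
gripper_force: 0.0
at [ 0.1546 -0.2313  0.1545] [-170.25    4.38  -66.56] tx -0.1428 ty -0.3556 tz 0.1520 rz 0.3802
```

```bash
python3 -c "
from plant import bot
o=bot.observe();print(o['joint_pos'].round(1),o['eef_pos'],o['tool_rot'])"
```

```text
[-66.6 -16.1 -33.8  76.7   9.7 180. ] [ 0.15456123 -0.23128149  0.15446646] [-170.25001467    4.38013051  -66.56495329]
```

```bash
cat > go.py <<'E'
import sys
from h import *
from scipy.spatial.transform import Rotation as R
# usage: x y z yaw -> tool-frame shift/rotvec from current measured pose (target tool down)
x,y,z,w=map(float,sys.argv[1:5]);o=bot.observe();e=o["eef_pos"];C=R.from_euler("xyz",o["tool_rot"],degrees=True)
t=C.inv().apply(np.array([x,y,z])-e);v=(C.inv()*R.from_euler("xyz",[180,0,w],degrees=True)).as_rotvec()
print("t%.1f"%o["t"],e.round(4),o["tool_rot"].round(2),"J6 %.0f"%o["joint_pos"][5],"shift",t.round(4),"rot",v.round(4))
E
python3 go.py .3 -.1 .15 -23
```

```text
t2.8 [ 0.1546 -0.2313  0.1545] [-170.25    4.38  -66.56] J6 180 shift [-0.0621 -0.1814  0.0405] rot [-0.1909  0.0079 -0.7646]
```

```bash
python3 -m inch '0 -.012 -.036 .008 -.038 .002 -.14; 0 -.024 -.072 .016 -.076 .003 -.28; 0 -.036 -.108 .024 -.114 .005 -.42; 0 -.05 -.145 .032 -.152 .006 -.57; 0 -.062 -.181 .04 -.19 .008 -.71'
python3 go.py .4 0 .13 55
```

```text
t: 3.3
eef_pos: [0.2828, -0.1253, 0.1512]
tool_rot: [-179.2, 0.1, -24.6]
contact_force: [-0.2, -1.4, 0.3]
width: 0.498
gripper_force: 0.0
t3.3 [ 0.2828 -0.1253  0.1512] [-1.7919e+02  1.3000e-01 -2.4620e+01] J6 180 shift [ 0.0544 -0.1624  0.0234] rot [-0.0134 -0.0078 -1.3897]
```

```bash
python3 -m inch '0 0 0 0 -.013 -.008 -.14; 0 .013 -.04 .01 -.013 -.008 -.29; 0 .026 -.08 .02 -.013 -.008 -.44; 0 .04 -.12 .02 -.013 -.008 -.59; 0 .054 -.162 .023 -.013 -.008 -.73' >/dev/null
python3 -m inch '0 0 0 0 0 0 -.14; 0 0 0 0 0 0 -.29; 0 0 0 0 0 0 -.44; 0 0 0 0 0 0 -.59; 0 0 0 0 0 0 -.66'
python3 go.py .424 .0412 .05 91.65
```

```text
t: 4.3
eef_pos: [0.3992, -0.0014, 0.1301]
tool_rot: [-179.6, 0.0, 55.0]
contact_force: [-0.3, 0.0, 0.3]
width: 0.495
gripper_force: 0.0
t4.3 [ 0.3992 -0.0014  0.1301] [-1.7958e+02  1.0000e-02  5.4990e+01] J6 125 shift [ 0.0491 -0.0035  0.0801] rot [-0.007  -0.0022 -0.6398]
```

```bash
python3 -m inch '0 .01 0 .02 0 0 -.14; 0 .025 -.002 .04 0 0 -.29; 0 .04 -.003 .06 0 0 -.44; 0 .049 -.0035 .08 0 0 -.58; 0 .049 -.0035 .08 0 0 -.64'
python3 go.py .424 .0412 .0025 91.65
python3 - <<'E'
from h import *
s=bot.snapshot("top");c=bot.snapshot("scene")
f=lambda s,x,y:cv2.resize(s["image"][y:y+60,x:x+60],None,fx=6,fy=6,interpolation=cv2.INTER_CUBIC)
cv2.imwrite("pics/g1.png",np.hstack([f(s,275,265),f(c,328,235)]))
E
```

```text
t: 4.8
eef_pos: [0.4229, 0.0416, 0.0476]
tool_rot: [-179.5, -0.2, 91.7]
contact_force: [-0.7, -0.1, -0.3]
width: 0.502
gripper_force: 0.0
t4.8 [0.4229 0.0416 0.0476] [-179.45   -0.24   91.69] J6 94 shift [-0.0006  0.0015  0.0451] rot [-0.0096 -0.0042  0.0007]
```

View pics/g1.png

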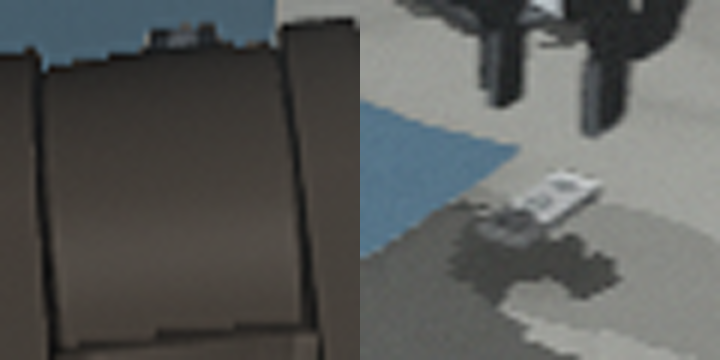

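Top view is blocked by the arm. The scene view shows both fingers standing astride cassette B's width, at crop (500,105) and (605,135), so I descend and grip.

```bash
python3 -m inch '0 0 .001 .012 -.009 -.004 0; 0 0 .0015 .024 -.009 -.004 0; 0 0 .0015 .034 -.009 -.004 0; 0 0 .0015 .041 -.009 -.004 0; 0 0 .0015 .044 -.009 -.004 0'
python3 go.py .424 .0412 .0025 91.65
```

```text
t: 5.4
eef_pos: [0.4246, 0.0402, 0.0053]
tool_rot: [179.9, -0.0, 91.3]
contact_force: [0.1, -0.1, 0.2]
width: 0.499
gripper_force: 0.0
t5.4 [0.4246 0.0402 0.0053] [ 1.799e+02 -1.000e-02  9.126e+01] J6 94 shift [ 0.001  -0.0006  0.0028] rot [ 0.0017 -0.0002 -0.0068]
```

```bash
python3 -m inch '0 .0005 0 .0015 0 0 -.007; 0 .0005 0 .0025 0 0 -.007; .6 .0005 0 .0025 0 0 -.007; .9 .0005 0 .0025 0 0 -.007; .9 .0005 0 .0025 0 0 -.007' 30
python3 -m inch '.9 0 0 0 0 0 0; .9 0 0 0 0 0 0; .9 0 0 0 0 0 0; .9 0 0 0 0 0 0; .9 0 0 0 0 0 0'
python3 go.py .424 .0412 .0025 91.65
```

```text
t: 5.9
eef_pos: [0.4255, 0.0408, 0.0041]
tool_rot: [179.8, -0.0, 91.7]
contact_force: [0.9, 0.4, 1.3]
width: 0.257
gripper_force: 29.6
t: 6.4
eef_pos: [0.4255, 0.0408, 0.0041]
tool_rot: [179.8, -0.0, 91.7]
contact_force: [0.1, -0.3, 5.1]
width: 0.264
gripper_force: 29.9
t6.4 [0.4255 0.0408 0.0041] [ 1.7978e+02 -2.0000e-02  9.1680e+01] J6 94 shift [ 0.0004 -0.0015  0.0016] rot [ 0.0039 -0.0003  0.0005]
```

```bash
python3 -m inch '.9 0 0 -.02 0 0 0; .9 0 0 -.05 0 0 0; .9 0 0 -.09 0 0 0; .9 -.02 .02 -.12 0 0 0; .9 -.06 .05 -.12 0 0 0'
python3 go.py .598 -.165 .085 73.4
python3 - <<'E'
from h import *
s=bot.snapshot("top");s["image"]=cv2.imread("pics/top0.png")
g=cv2.cvtColor(s["image"],6).astype(np.float32)
p=[.5977,-.1654,np.radians(-16.58)]
def prof(a,b,z):
    P=W(p,np.c_[a,b,np.full(len(a),z)]);q=proj(s,P).astype(np.float32)
    return cv2.remap(g,q[:,:1],q[:,1:],1)[:,0]
xs=np.arange(-.02,.021,.001)
for lo,hi in((.014,.024),(-.024,-.014),(-.008,.008)):
    v=np.mean([prof(xs,np.full_like(xs,y),.0185) for y in np.linspace(lo,hi,11)],0);print("x",lo,hi,v.astype(int).tolist())
ys=np.arange(-.054,.055,.0015)
for lo,hi,z in((-.05,-.03,.016),(.03,.042,.016),(-.006,.006,.0185)):
    v=np.mean([prof(np.full_like(ys,x),ys,z) for x in np.linspace(lo,hi,11)],0);print("y",lo,hi,v.astype(int).tolist())
E
```

```text
t: 6.9
eef_pos: [0.4786, -0.0169, 0.1283]
tool_rot: [179.4, -0.0, 91.9]
contact_force: [0.8, -0.4, 0.9]
width: 0.266
gripper_force: 29.4
t6.9 [ 0.4786 -0.0169  0.1283] [ 1.7943e+02 -4.0000e-02  9.1920e+01] J6 86 shift [-0.1521  0.114   0.0444] rot [ 0.0097 -0.0023  0.3232]
x 0.014 0.024 [107, 102, 106, 121, 135, 143, 142, 135, 126, 127, 131, 136, 144, 153, 157, 156, 154, 151, 147, 145, 146, 145, 146, 146, 146, 148, 152, 155, 158, 162, 164, 159, 145, 129, 123, 123, 123, 122, 124, 125, 123]
x -0.024 -0.014 [85, 76, 81, 94, 108, 114, 111, 98, 95, 107, 128, 145, 157, 163, 163, 156, 147, 141, 139, 139, 142, 145, 146, 143, 141, 142, 144, 149, 155, 161, 165, 159, 143, 121, 103, 88, 80, 85, 96, 102, 105]
x -0.008 0.008 [161, 161, 162, 162, 164, 163, 152, 133, 118, 119, 130, 143, 154, 161, 164, 160, 152, 145, 140, 140, 145, 148, 147, 142, 140, 142, 147, 153, 159, 163, 164, 160, 148, 134, 121, 113, 108, 108, 109, 110, 110]
y -0.05 -0.03 [128, 128, 129, 126, 118, 128, 154, 155, 110, 66, 75, 104, 115, 115, 114, 113, 113, 113, 112, 113, 113, 113, 112, 112, 112, 112, 111, 107, 112, 139, 160, 162, 
[... 234 characters left out ...]
 118, 132, 163, 158, 105, 68, 99, 149, 165, 163, 161, 160, 160, 160, 161, 163, 169, 153, 91, 56, 72, 95, 108, 112, 111, 110, 110, 110, 110, 109, 110, 110, 110, 110, 110, 110, 110, 110, 110, 110, 109, 109, 108, 106, 111, 136, 160, 164, 161, 160, 160, 160, 161, 162, 165, 167, 134, 69, 64, 114, 160, 165, 109, 60, 59, 78, 107, 133, 141]
y -0.006 0.006 [127, 125, 130, 151, 158, 128, 96, 90, 81, 64, 68, 81, 88, 109, 122, 131, 153, 160, 150, 138, 138, 145, 146, 143, 133, 143, 160, 162, 161, 162, 162, 155, 141, 138, 146, 150, 148, 149, 149, 150, 150, 143, 133, 143, 149, 139, 134, 142, 156, 163, 162, 152, 141, 139, 138, 137, 148, 159, 144, 126, 136, 138, 112, 135, 147, 89, 56, 58, 64, 79, 90, 90, 87]
```

```bash
python3 -m inch '.9 -.04 .03 0 .005 0 .08; .9 -.08 .06 .01 .005 0 .16; .9 -.12 .09 .02 .005 0 .24; .9 -.152 .115 .03 .005 0 .32; .9 -.153 .116 .035 .005 0 .322' >/dev/null
python3 -m inch '.9 0 0 0 0 0 0; .9 0 0 0 0 0 0; .9 0 0 0 0 0 0; .9 0 0 0 0 0 0; .9 0 0 0 0 0 0'
python3 go.py .5983 -.1661 .07 73.4
```

```text
t: 7.95
eef_pos: [0.597, -0.1666, 0.09]
tool_rot: [-179.9, -0.0, 73.3]
contact_force: [-0.3, 0.4, -0.6]
width: 0.259
gripper_force: 29.6
t8.0 [ 0.597  -0.1666  0.09  ] [-1.7995e+02 -3.0000e-02  7.3290e+01] J6 91 shift [0.0008 0.0011 0.02  ] rot [-0.0009 -0.0005 -0.0019]
```

```bash
python3 -m inch '.9 .0008 .0012 .01 0 0 0; .9 .0008 .0012 .02 0 0 0; .9 .0008 .0012 .02 0 0 0; .9 .0008 .0012 .02 0 0 0; .9 .0008 .0012 .02 0 0 0'
cat > ov.py <<'E'
from h import *
import sys
p=[.5983,-.1661,np.radians(-16.6)]
def box(x0,x1,y0,y1,z0,z1):
    v=np.array([[x,y,z] for x in(x0,x1) for y in(y0,y1) for z in(z0,z1)])/1e3
    return [(v[i],v[j]) for i in range(8) for j in range(i) if (v[i]!=v[j]).sum()==1]
c=bot.snapshot("scene");o=bot.observe();e=o["eef_pos"];q=[e[0],e[1],np.radians(o["tool_rot"][2]-90)]
z=e[2]*1e3-4.1;print(e)
im=c["image"];x0,y0,w,h,k=316,195,65,50,12
D=box(48,64,-48,48,0,24)+box(-61,0,41,46,8,16)+box(-85,-75,-12,12,8.5,48.5)+box(-13.5,13.5,-37,37,21,41)
out=[]
for d in (0,1):
    i=cv2.resize(im[y0:y0+h,x0:x0+w],None,fx=k,fy=k,interpolation=cv2.INTER_CUBIC)
    for P,E,col in (((p,D,(0,0,255)),(q,box(-12,12,-35,35,z,z+7),(0,255,0))) if d else ()):
        for a,b in E:
            t=(proj(c,W(P,np.array([a,b])))-[x0,y0]+.5)*k-.5
            cv2.line(i,*[tuple(int(m) for m in r.round()) for r in t],col,1)
    out.append(i)
r=out[int(sys.argv[2])] if len(sys.argv)>2 else np.vstack([cv2.resize(j,(390,300)) for j in out])
cv2.imwrite(sys.argv[1],np.hstack([cv2.resize(j,(400,308)) for j in out]) if len(sys.argv)<3 else r)
E
python3 ov.py pics/h1.png 1
```

```text
t: 8.45
eef_pos: [0.5984, -0.1669, 0.0691]
tool_rot: [-179.9, -0.0, 73.2]
contact_force: [1.0, -0.8, -0.1]
width: 0.258
gripper_force: 29.6
[ 0.59851753 -0.16692059  0.06926995]
```

View pics/h1.png

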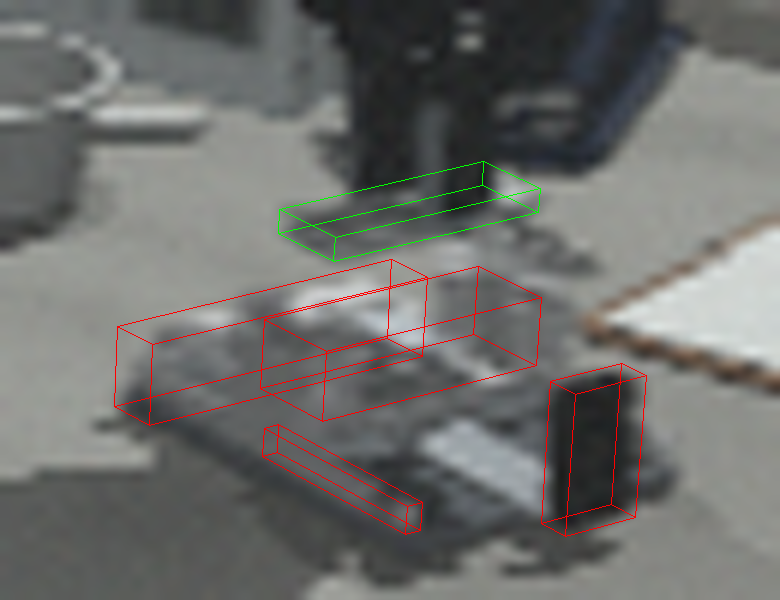

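The overlay agrees to about 0.5 px for the tab, at (593,455). The held cassette lies inside its green box, above the pile place. I lower it, watching the force.

```bash
python3 go.py .5983 -.1661 .046 73.4;  python3 -m inch '.9 .0008 0 .01 0 0 -.002; .9 .0008 0 .015 0 0 -.002; .9 .0008 0 .02 0 0 -.002; .9 .0008 0 .024 0 0 -.002; .9 .0008 0 .024 0 0 -.002'
python3 go.py .5983 -.1661 .035 73.4;  python3 -m inch '.9 0 0 .003 0 0 0; .9 0 0 .006 0 0 0; .9 0 0 .009 0 0 0; .9 0 0 .011 0 0 0; .9 0 0 .011 0 0 0'
python3 go.py .5983 -.1661 .024 73.4
```

```text
t8.5 [ 0.5985 -0.1669  0.0693] [-1.7989e+02 -2.0000e-02  7.3230e+01] J6 91 shift [ 0.0007 -0.0004  0.0233] rot [-0.0019 -0.0004 -0.003 ]
t: 9.0
eef_pos: [0.5993, -0.1662, 0.0448]
tool_rot: [-179.9, -0.0, 73.3]
contact_force: [3.4, -0.5, -0.3]
width: 0.263
gripper_force: 29.5
t9.0 [ 0.5993 -0.1662  0.0448] [-1.7994e+02 -3.0000e-02  7.3340e+01] J6 91 shift [-0.0002 -0.0009  0.0098] rot [-0.001  -0.0006 -0.001 ]
t: 9.5
eef_pos: [0.5985, -0.166, 0.0337]
tool_rot: [-179.9, -0.0, 73.3]
contact_force: [3.8, -0.0, -0.8]
width: 0.261
gripper_force: 29.6
t9.5 [ 0.5985 -0.166   0.0337] [-1.7986e+02 -2.0000e-02  7.3340e+01] J6 91 shift [-0.0001 -0.0001  0.0097] rot [-0.0024 -0.0004 -0.001 ]
```

```bash
python3 -m inch '.9 0 .0005 0 0 0 0; .9 0 .001 0 0 0 0; .9 0 .001 .003 0 0 0; .9 0 .001 .004 0 0 0; .9 0 .001 .004 0 0 0'
python3 go.py .5983 -.1661 .024 73.4
```

```text
t: 10.0
eef_pos: [0.5989, -0.1662, 0.0296]
tool_rot: [-179.8, -0.0, 73.3]
contact_force: [-0.9, -0.9, -0.2]
width: 0.262
gripper_force: 29.7
t10.0 [ 0.5989 -0.1662  0.0296] [-1.798e+02 -2.000e-02  7.335e+01] J6 91 shift [-0.0001 -0.0006  0.0056] rot [-0.0034 -0.0004 -0.0009]
```

```bash
python3 -m inch '.9 0 .0003 .002 0 0 0; .9 0 .0003 .004 0 0 0; .9 0 .0003 .006 0 0 0; .9 0 .0003 .0068 0 0 0; .9 0 .0003 .0068 0 0 0'
```

```text
t: 10.5
eef_pos: [0.5996, -0.1664, 0.0231]
tool_rot: [-179.9, -0.0, 73.3]
contact_force: [-0.4, 0.1, 0.1]
width: 0.261
gripper_force: 29.7
```

```bash
python3 -m inch '.9 0 0 .0007 0 0 0; .9 0 0 .001 0 0 0; .9 0 0 .001 0 0 0; .2 0 0 .001 0 0 0; .2 0 0 .001 0 0 0'
python3 -m inch '.2 0 0 0 0 0 0; .2 0 0 -.01 0 0 0; .2 0 0 -.03 0 0 0; .2 0 0 -.06 0 0 0; .2 0 0 -.1 0 0 0'
python3 go.py .4 .25 .1 114
```

```text
t: 11.0
eef_pos: [0.5998, -0.1664, 0.0222]
tool_rot: [-179.9, -0.0, 73.3]
contact_force: [-0.7, -0.3, -0.7]
width: 0.403
gripper_force: 0.0
t: 11.5
eef_pos: [0.5989, -0.1662, 0.1224]
tool_rot: [-179.7, -0.0, 73.3]
contact_force: [0.8, -0.4, 0.7]
width: 0.404
gripper_force: 0.0
t11.5 [ 0.5989 -0.1662  0.1224] [-1.7971e+02 -2.0000e-02  7.3350e+01] J6 91 shift [ 0.3417 -0.3097  0.0241] rot [-0.0048 -0.0022 -0.7095]
```

```bash
python3 -m inch '.2 .038 -.029 0 0 0 -.04; .2 .076 -.059 0 0 0 -.08; .2 .115 -.088 0 0 0 -.14; .2 .154 -.118 0 0 0 -.2; .2 .192 -.147 0 0 0 -.26' >/dev/null
python3 go.py .4188 .3013 .05 114.08
```

```text
t12.0 [0.5133 0.0611 0.1237] [-1.7996e+02 -8.0000e-02  8.8360e+01] J6 98 shift [ 0.2373 -0.1013  0.0741] rot [-4.000e-04 -1.500e-03 -4.489e-01]
```

```bash
python3 -m inch '.2 .045 -.02 0 0 0 -.09; .2 .09 -.04 .02 0 0 -.18; .2 .135 -.06 .04 0 0 -.27; .2 .18 -.08 .05 0 0 -.36; .2 .225 -.097 .06 0 0 -.45' >/dev/null
python3 -m inch '.2 .012 -.005 .01 0 0 0; .2 .012 -.005 .012 0 0 0; .2 .012 -.005 .012 0 0 0; .2 .012 -.005 .012 0 0 0; .2 .012 -.005 .012 0 0 0' 
python3 go.py .4188 .3013 .0045 114.08
```

```text
t: 13.0
eef_pos: [0.4173, 0.2904, 0.053]
tool_rot: [-180.0, -0.1, 113.9]
contact_force: [0.4, -0.2, 1.0]
width: 0.399
gripper_force: 0.0
t13.0 [0.4173 0.2904 0.053 ] [-1.7999e+02 -1.0000e-01  1.1389e+02] J6 101 shift [0.0093 0.0058 0.0485] rot [-0.0002 -0.0017 -0.0033]
```

```bash
python3 -m inch '0 .009 .007 0 0 0 -.003; 0 .009 .007 .012 0 0 -.003; 0 .009 .007 .024 0 0 -.003; 0 .009 .007 .035 0 0 -.003; 0 .009 .007 .043 0 0 -.003' >/dev/null
python3 go.py .42 .3013 .0043 114.08
```

```text
t13.5 [0.4181 0.3017 0.0074] [-1.7979e+02 -7.0000e-02  1.1420e+02] J6 102 shift [-0.0012  0.0016  0.0031] rot [-0.0036 -0.0012  0.002 ]
```

```bash
python3 -m inch '0 -.0006 .001 .002 0 0 .001; 0 -.0006 .001 .0032 0 0 .001; .6 -.0006 .001 .0032 0 0 .001; .9 -.0006 .001 .0032 0 0 .001; .9 -.0006 .001 .0032 0 0 .001' 30
python3 -m inch '.9 0 0 0 0 0 0; .9 0 0 0 0 0 0; .9 0 0 0 0 0 0; .9 0 0 0 0 0 0; .9 0 0 0 0 0 0'
python3 go.py .42 .3013 .0043 114.08
python3 -m inch '.9 0 0 -.01 0 0 0; .9 0 0 -.03 0 0 0; .9 0 0 -.06 0 0 0; .9 0 0 -.09 0 0 0; .9 0 0 -.11 0 0 0'
python3 go.py .5996 -.1664 .09 73.4
```

```text
t: 14.0
eef_pos: [0.4221, 0.3035, 0.0078]
tool_rot: [179.8, -0.1, 114.1]
contact_force: [-0.3, 0.6, 1.6]
width: 0.109
gripper_force: 0.0
t: 14.5
eef_pos: [0.4212, 0.303, 0.0072]
tool_rot: [179.9, -0.1, 114.1]
contact_force: [1.4, 1.2, 6.1]
width: 0.052
gripper_force: 3.0
t14.5 [0.4212 0.303  0.0072] [ 1.7991e+02 -1.3000e-01  1.1414e+02] J6 102 shift [-0.0011 -0.0018  0.0029] rot [ 0.0015 -0.0022  0.0011]
t: 15.0
eef_pos: [0.4202, 0.3021, 0.1184]
tool_rot: [-180.0, -0.1, 114.1]
contact_force: [0.1, 0.3, -1.0]
width: 0.051
gripper_force: 0.0
t15.0 [0.4202 0.3021 0.1184] [-1.7997e+02 -1.1000e-01  1.1414e+02] J6 102 shift [-0.501  -0.0279  0.0274] rot [-0.0012 -0.0017  0.7111]
```

```bash
python3 - <<'E'
from h import *
c=bot.snapshot("scene");s=bot.snapshot("top")
f=lambda s,x,y:cv2.resize(s["image"][y:y+50,x:x+60],None,fx=6.5,fy=6.5,interpolation=cv2.INTER_CUBIC)
cv2.imwrite("pics/a1.png",np.hstack([f(c,270,285),f(s,176,275)]))
g=c["image"].min(2)[290:330,280:320]
print(proj(c,[[.4188,.3013,.007]]),proj(s,[[.4188,.3013,.007]]))
E
```

```text
[[298.18983273 306.99914635]] [[203.40233965 299.32008423]]
```

View pics/a1.png

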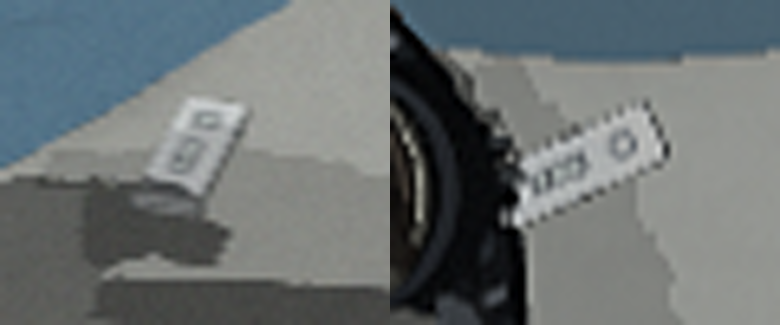

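Cassette A is still on the desk, almost unmoved: the fingers closed above it, too high. I'll re-measure it and grip lower.

```bash
python3 - <<'E'
from h import *
s=bot.snapshot("top")
def meas(im,a0):
    g=cv2.cvtColor(im,6).astype(np.float32);p=[.4188,.3013,np.radians(24.08)]
    def prof(a,b):
        q=proj(s,W(p,np.c_[a,b,np.full(len(a),.007)])).astype(np.float32);return cv2.remap(g,q[:,:1],q[:,1:],1)[:,0]
    xs=np.arange(-.022,.0221,.0005);out=[]
    def edges(v,t=.5):
        m=np.median(v[v>np.percentile(v,60)]);d=np.abs(np.gradient(cv2.GaussianBlur(v[:,None].astype(np.float32),(1,5),0)[:,0]));return d
    for lo,hi in((-.032,-.024),(-.022,-.012),(-.008,.002),(.004,.014)):
        v=np.mean([prof(xs,np.full_like(xs,y)) for y in np.linspace(lo,hi,9)],0);d=np.gradient(cv2.blur(v[:,None],(1,5))[:,0]);n=len(xs)//2
        out.append((1e3*xs[:n][d[:n].argmax()],1e3*xs[n:][d[n:].argmin()]))
    ys=np.arange(-.045,-.025,.0005)
    v=np.mean([prof(np.full_like(ys,x),ys) for x in np.linspace(-.007,.007,9)],0);d=np.gradient(cv2.blur(v[:,None],(1,5))[:,0])
    print(np.round(out,1).tolist(),"end",1e3*ys[d.argmax()])
meas(cv2.imread("pics/top0.png"),0);meas(s["image"],0)
E
python3 go.py .42 .3013 .04 114.08
```

```text
[[-11.5, 10.5], [-11.5, 10.5], [-11.0, 10.5], [-11.5, 10.5]] end -33.999999999999986
[[-13.5, 8.0], [-14.0, 8.0], [-14.0, 8.0], [-14.0, 8.5]] end -33.999999999999986
t15.2 [0.4207 0.3025 0.1174] [ 1.7996e+02 -1.3000e-01  1.1414e+02] J6 102 shift [-0.001  -0.0012  0.0774] rot [ 0.0008 -0.0022  0.0011]
```

```bash
python3 go.py .4175 .3002 .02 114.08;  python3 -m inch '0 -.0005 -.0035 .03 0 0 0; 0 -.0005 -.0035 .06 0 0 0; 0 -.0005 -.0035 .08 0 0 0; 0 -.0005 -.0035 .097 0 0 0; 0 -.0005 -.0035 .097 0 0 0' >/dev/null;python3 -m inch '0 0 0 .003 0 0 0; 0 0 0 .003 0 0 0; 0 0 0 .003 0 0 0; 0 0 0 .003 0 0 0; 0 0 0 .003 0 0 0'
python3 go.py .4175 .3002 .002 114.08
```

```text
t15.2 [0.4207 0.3025 0.1174] [ 1.7996e+02 -1.3000e-01  1.1414e+02] J6 102 shift [-0.001  -0.0039  0.0974] rot [ 0.0008 -0.0022  0.0011]
t: 16.15
eef_pos: [0.4174, 0.3006, 0.0166]
tool_rot: [-180.0, -0.1, 114.1]
contact_force: [-1.1, 0.7, 0.7]
width: 0.501
gripper_force: 0.0
t16.1 [0.4174 0.3006 0.0166] [-1.7998e+02 -1.1000e-01  1.1414e+02] J6 102 shift [-0.0004 -0.0001  0.0146] rot [-0.0003 -0.0019  0.0011]
```

```bash
python3 -m inch '0 0 0 .004 0 0 0; 0 0 0 .008 0 0 0; 0 0 0 .012 0 0 0; 0 0 0 .0145 0 0 0; 0 0 0 .0145 0 0 0'
python3 -m inch '0 0 0 0 0 0 0; .5 0 0 0 0 0 0; .9 0 0 0 0 0 0; .9 0 0 0 0 0 0; .9 0 0 0 0 0 0'
```

```text
t: 16.65
eef_pos: [0.4167, 0.3001, 0.0009]
tool_rot: [-179.9, -0.1, 114.1]
contact_force: [0.6, -0.0, 0.7]
width: 0.505
gripper_force: 0.0
t: 17.15
eef_pos: [0.4173, 0.3006, 0.0019]
tool_rot: [-180.0, -0.1, 114.1]
contact_force: [-0.0, 0.7, 2.3]
width: 0.27
gripper_force: 30.0
```

```bash
python3 -m inch '.9 0 0 -.01 0 0 0; .9 0 0 -.03 0 0 0; .9 0 0 -.06 0 0 0; .9 -.03 0 -.09 0 0 0; .9 -.07 0 -.115 0 0 0'
python3 go.py .5996 -.1664 .1 73.4
```

```text
t: 17.65
eef_pos: [0.446, 0.2369, 0.1187]
tool_rot: [180.0, -0.1, 114.3]
contact_force: [0.7, 0.5, 0.4]
width: 0.269
gripper_force: 29.8
t17.6 [0.446  0.2369 0.1187] [ 1.8000e+02 -1.2000e-01  1.1433e+02] J6 94 shift [-0.4308 -0.0262  0.0178] rot [-7.000e-04 -2.000e-03  7.144e-01]
```

```bash
python3 -m inch '.9 -.048 -.003 0 0 0 .08; .9 -.096 -.006 0 0 0 .16; .9 -.144 -.009 0 0 0 .24; .9 -.192 -.012 0 0 0 .32; .9 -.24 -.015 0 0 0 .4' >/dev/null
python3 go.py .5996 -.1664 .1 73.4
```

```text
t18.1 [0.5307 0.0093 0.1169] [-1.7993e+02 -7.0000e-02  9.1040e+01] J6 90 shift [-0.177   0.0657  0.0166] rot [-0.0014 -0.0009  0.3078]
```

```bash
python3 -m inch '.9 -.04 .015 .005 0 0 .08; .9 -.08 .03 .01 0 0 .16; .9 -.12 .045 .017 0 0 .24; .9 -.16 .06 .017 0 0 .306; .9 -.177 .0657 .017 0 0 .306' >/dev/null
python3 -m inch '.9 0 0 0 0 0 0; .9 0 0 0 0 0 0; .9 0 0 0 0 0 0; .9 0 0 .01 0 0 0; .9 0 0 .02 0 0 0'
python3 go.py .5996 -.1664 .06 73.4
```

```text
t: 19.15
eef_pos: [0.5998, -0.1632, 0.0785]
tool_rot: [-179.9, -0.0, 73.8]
contact_force: [-1.0, -0.2, -0.6]
width: 0.27
gripper_force: 29.8
t19.1 [ 0.5998 -0.1632  0.0785] [-1.7992e+02 -3.0000e-02  7.3780e+01] J6 91 shift [-0.0031  0.0008  0.0185] rot [-0.0014 -0.0005  0.0066]
```

```bash
python3 -m inch '.9 -.003 .0005 .007 0 0 .0066; .9 -.003 .0005 .014 0 0 .0066; .9 -.003 .0005 .02 0 0 .0066; .9 -.003 .0005 .027 0 0 .0066; .9 -.003 .0005 .027 0 0 .0066'
python3 go.py .5996 -.1664 .042 73.4
```

```text
t: 19.65
eef_pos: [0.5987, -0.1671, 0.0505]
tool_rot: [-179.8, -0.0, 73.3]
contact_force: [0.3, 0.1, -1.0]
width: 0.262
gripper_force: 29.8
t19.6 [ 0.5987 -0.1671  0.0505] [-1.7978e+02 -2.0000e-02  7.3310e+01] J6 91 shift [0.001  0.0007 0.0085] rot [-0.0039 -0.0004 -0.0016]
```

```bash
python3 -m inch '.9 .0006 .0007 .003 0 0 0; .9 .0006 .0007 .006 0 0 0; .9 .0006 .0007 .009 0 0 0; .9 .0006 .0007 .012 0 0 0; .9 .0006 .0007 .014 0 0 0'
python3 go.py .5996 -.1664 .0284 73.4
```

```text
t: 20.15
eef_pos: [0.6001, -0.1669, 0.0375]
tool_rot: [-179.9, -0.0, 73.3]
contact_force: [0.0, 0.1, -0.5]
width: 0.266
gripper_force: 29.8
t20.1 [ 0.6001 -0.1669  0.0375] [-1.7987e+02 -2.0000e-02  7.3310e+01] J6 91 shift [ 0.0003 -0.0006  0.0091] rot [-0.0023 -0.0004 -0.0015]
```

No contact, and the underside is at about 36 mm. I continue to seat.

```bash
python3 -m inch '.9 .0003 0 .002 0 0 0; .9 .0003 0 .004 0 0 0; .9 .0003 0 .006 0 0 0; .9 .0003 0 .008 0 0 0; .9 .0003 0 .009 0 0 0'
python3 -m inch '.9 0 0 .0005 0 0 0; .9 0 0 .001 0 0 0; .9 0 0 .0015 0 0 0; .9 0 0 .002 0 0 0; .9 0 0 .002 0 0 0'
```

```text
t: 20.65
eef_pos: [0.6002, -0.1666, 0.0285]
tool_rot: [-179.9, -0.0, 73.3]
contact_force: [-0.4, -0.4, -0.4]
width: 0.266
gripper_force: 29.8
t: 21.15
eef_pos: [0.6004, -0.1666, 0.0274]
tool_rot: [-179.9, -0.0, 73.3]
contact_force: [-2.0, 0.7, 4.6]
width: 0.267
gripper_force: 30.3
```

```bash
python3 -m inch '.9 0 0 -.001 0 0 0; .3 0 0 -.001 0 0 0; .2 0 0 -.001 0 0 0; .2 0 0 -.001 0 0 0; .2 0 0 -.001 0 0 0'
python3 -m inch '.2 0 0 -.01 0 0 0; .2 0 0 -.03 0 0 0; .2 0 0 -.05 0 0 0; .2 0 -.04 -.06 0 0 0; .2 0 -.08 -.06 0 0 0'
python3 -m inch '.2 0 0 0 0 0 0; .2 0 0 0 0 0 0; .2 0 0 0 0 0 0; .2 0 0 0 0 0 0; .2 0 0 0 0 0 0' 60
python3 go.py .5229 -.1435 .0175 73.4
python3 - <<'E'
from h import *
c=bot.snapshot("scene")
cv2.imwrite("pics/s2.png",cv2.resize(c["image"][200:255,310:385],None,fx=10,fy=10,interpolation=cv2.INTER_CUBIC))
E
```

```text
t: 21.65
eef_pos: [0.6002, -0.1666, 0.0276]
tool_rot: [-179.9, -0.0, 73.3]
contact_force: [0.3, 0.4, -0.6]
width: 0.401
gripper_force: 0.0
t: 22.15
eef_pos: [0.5247, -0.1439, 0.0901]
tool_rot: [179.9, -0.0, 73.3]
contact_force: [0.1, 0.7, 0.4]
width: 0.399
gripper_force: 0.0
t: 22.65
eef_pos: [0.5245, -0.1439, 0.0878]
tool_rot: [-179.9, -0.0, 73.3]
contact_force: [-0.7, -0.3, -0.7]
width: 0.402
gripper_force: 0.0
t22.6 [ 0.5245 -0.1439  0.0878] [-1.7988e+02 -2.0000e-02  7.3310e+01] J6 91 shift [-0.0001 -0.0016  0.0704] rot [-0.002  -0.0004 -0.0016]
```

View pics/s2.png

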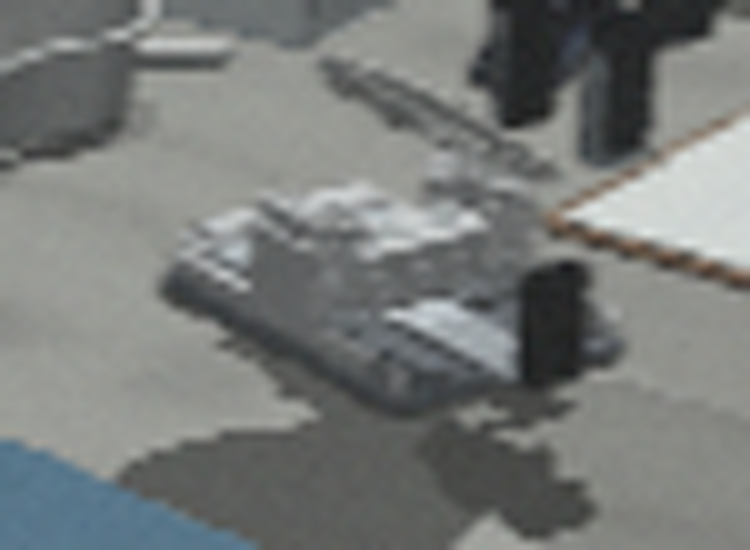

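The pile's white top sits level between the guides at (430,220), and the fingers are above the tab at (555,320). I descend onto the tab and grip it.

```bash
python3 -m inch '.2 0 -.0016 .02 0 0 0; .2 0 -.0016 .04 0 0 0; .2 0 -.0016 .055 0 0 0; .2 0 -.0016 .065 0 0 0; .2 0 -.0016 .07 0 0 0'
python3 -m inch '.2 0 0 0 0 0 0; .7 0 0 0 0 0 0; .95 0 0 0 0 0 0; 1 0 0 0 0 0 0; 1 0 0 0 0 0 0' 60
python3 -m inch '1 0 0 0 0 0 0; 1 0 0 0 0 0 0; 1 0 0 0 0 0 0; 1 0 0 0 0 0 0; 1 0 0 0 0 0 0' 60
python3 go.py .5229 -.1435 .0175 73.4
```

```text
t: 23.2
eef_pos: [0.5218, -0.1431, 0.0168]
tool_rot: [-179.8, -0.0, 73.3]
contact_force: [1.2, -0.0, -0.4]
width: 0.399
gripper_force: 0.0
t: 23.7
eef_pos: [0.5233, -0.1435, 0.0188]
tool_rot: [180.0, -0.0, 73.3]
contact_force: [3.2, -2.1, 0.2]
width: 0.106
gripper_force: 59.6
t: 24.2
eef_pos: [0.5233, -0.1435, 0.0187]
tool_rot: [180.0, -0.0, 73.3]
contact_force: [5.5, -1.5, 3.7]
width: 0.106
gripper_force: 60.0
t24.2 [ 0.5233 -0.1435  0.0187] [ 1.7998e+02 -3.0000e-02  7.3310e+01] J6 91 shift [-0.0001 -0.0003  0.0012] rot [ 0.0004 -0.0005 -0.0015]
```

```bash
python3 -m inch '1 0 .0006 0 0 0 0; 1 0 .0012 0 0 0 0; 1 0 .0012 0 0 0 0; 1 0 .0012 0 0 0 0; 1 0 .0012 0 0 0 0'
cat > rd.py <<'E'
from h import *
L=[]
for i in range(6): bot.snapshot("scene");o=bot.observe();L.append(np.r_[o["eef_pos"],o["contact_force"]])
m=np.mean(L,0);u=np.array([np.cos(np.radians(-16.6)),np.sin(np.radians(-16.6))])
print("along disp x mm: %.2f  F %.2f"%(1e3*u@m[:2],u@m[3:5]),m.round(4),"std",np.std(L,0).round(4))
E
python3 rd.py
```

```text
t: 24.7
eef_pos: [0.5233, -0.1435, 0.0187]
tool_rot: [-179.9, -0.0, 73.3]
contact_force: [0.8, 0.0, 6.9]
width: 0.104
gripper_force: 60.6
along disp x mm: 542.47  F 1.14 [ 5.2330e-01 -1.4350e-01  1.8700e-02  1.1875e+00 -1.0000e-04  7.4670e+00] std [0.     0.     0.     0.457  0.1566 0.2991]
```

```bash
python3 -m inch '1 0 -.002 -.001 0 0 0; 1 0 -.006 -.0015 0 0 0; 1 0 -.011 -.0015 0 0 0; 1 0 -.016 -.0015 0 0 0; 1 0 -.021 -.0015 0 0 0' 
python3 -m inch '1 0 -.004 0 0 0 0; 1 0 -.008 0 0 0 0; 1 0 -.011 0 0 0 0; 1 0 -.011 0 0 0 0; 1 0 -.011 0 0 0 0' 
python3 rd.py
```

```text
t: 25.5
eef_pos: [0.5031, -0.1374, 0.0189]
tool_rot: [-179.9, -0.0, 73.3]
contact_force: [5.8, -1.9, -3.8]
width: 0.107
gripper_force: 58.9
t: 26.0
eef_pos: [0.4925, -0.1343, 0.0189]
tool_rot: [-179.9, -0.0, 73.3]
contact_force: [6.9, -1.8, -4.1]
width: 0.105
gripper_force: 58.8
along disp x mm: 510.52  F 6.31 [ 0.4927 -0.1343  0.0189  6.0248 -1.8812 -4.0257] std [0.     0.     0.     0.4333 0.3344 0.2925]
```

```bash
python3 -m inch '1 0 -.0006 0 0 0 0; 1 0 -.0012 0 0 0 0; 1 0 -.0019 0 0 0 0; 1 0 -.0019 0 0 0 0; 1 0 -.0019 0 0 0 0' 
python3 rd.py
```

```text
t: 26.8
eef_pos: [0.491, -0.1338, 0.0189]
tool_rot: [-179.9, -0.0, 73.3]
contact_force: [6.8, -2.4, -4.3]
width: 0.109
gripper_force: 58.8
along disp x mm: 508.75  F 6.84 [ 0.491  -0.1338  0.0189  6.572  -1.8815 -4.2506] std [0.     0.     0.     0.2678 0.5678 0.6092]
```

```bash
python3 -m inch '1 0 -.0002 0 0 0 0; 1 0 -.0002 0 0 0 0; 1 0 -.0002 0 0 0 0; 1 0 -.0002 0 0 0 0; 1 0 -.0002 0 0 0 0' >/dev/null
python3 rd.py
python3 - <<'E'
from h import *
c=bot.snapshot("scene")
p=[.5996,-.1664,np.radians(-16.6)];k=10;x0,y0=315,205
i=cv2.resize(c["image"][y0:y0+55,x0:x0+75],None,fx=k,fy=k,interpolation=cv2.INTER_CUBIC)
cv2.imwrite("pics/f.png",i)
P=np.array([[-80,0,48.5],[-114,0,48.5],[0,0,32.5]])/1e3
print(((proj(c,W(p,P))-[x0,y0]+.5)*k).round().tolist())
E
```

```text
along disp x mm: 508.65  F 7.57 [ 0.4909 -0.1338  0.0189  7.1418 -2.5378 -4.5912] std [0.     0.     0.     0.4427 0.4261 0.7796]
[[506.0, 214.0], [578.0, 251.0], [342.0, 180.0]]
```

View pics/f.png

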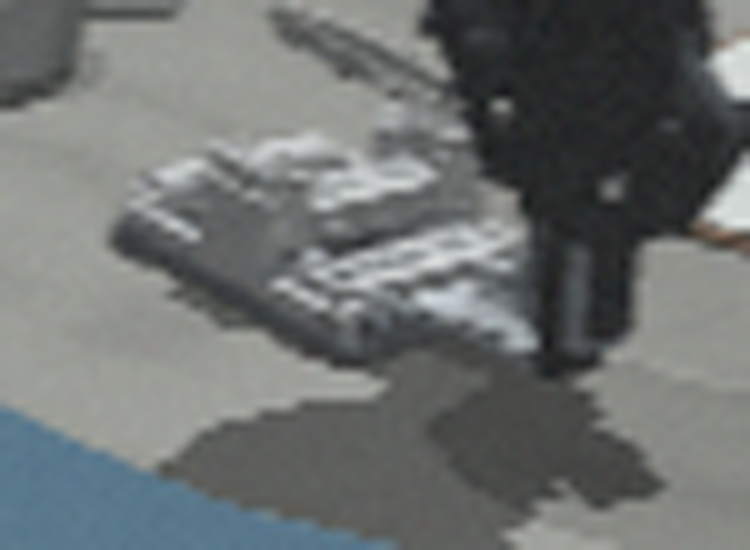

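The lowest cassette is out on the slide at (420,250), and the two others stay piled between the guides at (375,185). The slide is drawn 33.8 mm and still held.

```bash
python3 -c "
from plant import bot
print(bot.hand_in())"
```

```text
the job is handed in; nothing more can be done
None
```

I laid both loose cassettes on the pile and drew the slide out 33.8 mm of the 34 mm to the mark (by arm position), bringing the lowest cassette out; I handed in still holding the tab. The first try at cassette A missed, nudging it about 2 mm on the desk before I re-gripped it.

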